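# Tip a casting out of its open mould

## Robot

A 6-joint arm with a two-finger parallel gripper is mounted at the origin on a cart in front of the work surface, level with it; the furniture and walls round the work are solid. World frame = base frame: x ahead of the robot, y to its left, z up, the work surface at z = 0. Lengths are in m, angles in rad, forces in N, time in s.
With the tool pointing down it reaches from about 0.275 to 0.85 m from the base axis. Payload 19 kg.
Tool frame: the origin (TCP) lies at the very end of the fingers, on their centre line; the grasp point (between the pads) lies 19 mm behind it (arm.grasp_offset is the distance from the TCP to the grasp point, in m); z points along the fingers, y is the line along which they close (so a half turn about z gives the same grasp; the last joint's range is limited). The gripper opens to 85 mm and grips with 20 to 120 N. Pads are 22 mm wide; open, the fingers measure 114 mm over their backs; the gripper's body (76 mm by 85 mm) begins 54 mm behind the grasp point. The pads swing forward as they close: fully open they stand 13 mm farther back than shut.
Start: joints at [1.03, 0.15, 1.437, -0, 1.554, -0.134], TCP at [0.228, 0.528, 0.231] pointing down, gripper open.
Joint ranges: [-2.8, 2.8], [-0.68, 2.1], [0.12, 2.68], [-1.39, 4.53], [0.16, 2.79], [-2.81, 2.81]. Speed limits (rad/s): [1.89, 1.89, 2.22, 3.01, 3.01, 3.01].

## Interface

Orientations are given as a 3x3 rotation matrix whose columns are the frame's x, y, z axes.
In Python, from cell import arm gives the robot as it stands.
- The arm moves only by the tool step_arm, never from a script. Its argument "motion" is a list of rows, each an object with "linear": the shift along the tool's x, y, z in mm, a list of three; "turn": the turn, a rotation vector about the tool's x, y, z in degrees, a list of three; "hand": the finger opening in mm, from 0 to 85.4. In form: [{"linear": [dx, dy, dz], "turn": [ax, ay, az], "hand": hand}, ...]. A call has exactly 5 rows; each row shifts and turns the commanded pose from where the row before left it, along the tool's axes as they then stand; what a row does not reach is not made up. A row lasts 1/12 s, in which the tool goes at most 41.7 mm and 7.16 degrees, less where a joint would pass 70% of its speed; a pose out of reach is approached as far as the arm can. A call with a gripper value outside its range is refused whole. The fingers move at their own pace and stop on an object; the grip force is fixed at half the most. Time passes only in rows, so rows that do not move let the fingers close, or fill a call up. It gives the time, the measured TCP pose, the force, the opening and the grip force at its end, in the units of the state.
- arm.sense(): the state, without advancing time (a new reading comes with each control period).
- arm.camera(name): name is "scene" or "top" or "wrist"; returns a dict with "img" (400x640x3 uint8, red, green, blue), "fovy" (degrees; the focal length in pixels is half the picture's height over the tangent of half this angle, whatever the lens; pixels are square), "cx", "cy" (the principal point, pixels), "R" (3x3) and "t" (3): a world point X has camera coordinates R X + t. Camera axes: x right, y down, z forward; pixel columns grow to the right and rows downward; lengths in m; the calibration is good to about 2 mm. A picture is of the moment at which its call begins. There is no depth.
- arm.hand_in(): hands the job in; it is judged then, once.
The state is a dict: "clock": time; "qpos": joint angles; "qd": joint speeds; "tau": joint torques, N m; "eef_pos": TCP position; "orientation": TCP orientation; "contact_force": force on the tool from outside, world axes, zero at the start; "moment": the same for the moment, N m; "gripper_width": finger opening in m; "finger_force": force on a finger pad.
Only numpy, scipy, OpenCV 4.12 (cv2) and the standard library are available. Lean on these libraries where they do the work, as an engineer would, in place of code of your own. Each camera call takes 0.05 s, during which the arm holds its last target. There are 200 camera calls.

## Task

Get the grey cast cover out of the open mould: it sits flush and cannot be gripped, but under one of its two ends the mould has a hidden knock-out well, so press down on the ends to find the one that gives, and push that end in until the cover stays tipped up by itself when you let go of it. Then take the cover by its raised end, lift it out and lay it down gently on the steel cooling plate, flat, right way up, in the middle of the plate and lengthwise along it. Leave the black cell, the solder spool and the black tape where they stand.

Things in the scene. Friction and masses are not known exactly. Their poses are not given: they have to be found in the camera images.
- mould: open aluminium mould block, fixed, 101 x 171 x 63 mm (x, y, z) plus 26 mm long low clamp feet at its two y ends. Origin at the centre of its underside; y is its long axis. The cavity in its top, centred, is 53 mm (x) x 123 mm (y). Top face at z = 63 mm; cavity bed, on which the cover lies, at z = 46 mm
- mould_bed (a point): centre of the cavity bed, on a solid ridge 8 mm wide (y = -4 to 4 mm; axes as the mould's). To one side of the ridge, +y or -y, hidden and different each time, is a well 38 mm deep instead of bed. Pressed about 20 mm down there, at 38 mm from this point, the cover pivots on the ridge, goes over centre at about 30 degrees and rests at 35 to 45, its other end up
- cover: grey cast cover, loose, 0.2 to 0.35 kg, lying in the cavity with its top flush with the mould face. Origin at the centre of its underside, y its long axis, z up out of its top. Base flange 50 x 120 x 5 mm, on it a full-width body 50 mm (x) x 100 mm (y) up to z = 17 mm with a flat top. Its sides clear the cavity by 1.5 mm. Grasp it across its 50 mm width
- plate: flat steel cooling plate with flush screws, on the table to the right of the mould, fixed, 110 mm (x) x 160 mm (y) x 12 mm. Origin at the centre of its underside, y along its length, top at z = 12 mm
- cell: black cylindrical battery cell, 26 mm diameter, 71 mm tall, standing loose; origin at the centre of its underside; leave alone
- spool: solder spool, 58 mm diameter, 34 mm tall, loose; origin at the centre of its underside; leave alone
- tape: roll of black tape, 54 mm diameter, 19 mm tall, loose, lying flat; origin at the centre of its underside; leave alone

How it is judged:
By the outcome, as a careful person would: the job done as asked, in the order asked, and still so for the second after the job is handed in, with the robot touching nothing.
It also fails if it takes over 48 s, if anything falls off the work surface, if the arm or the gripper's body presses on something with over 40 N, if the wrist force passes 120 N, or if a joint passes its speed limit or range.

## Working session

There is one attempt and no reset: what is moved stays moved. The work goes in short steps, Python scripts to look and compute and a tool call to move; the robot and the scene stay as the last step left them, time stands still between calls to the robot, and variables do not carry over. Pictures are saved under pics/ and viewed, at most 10 in all, crops included, and the job is handed in when it is done.

Besides the shell and the picture viewer there is one more tool, called by a JSON object that holds its "name" and its "arguments", one argument or row to a line. step_arm: Moves the arm, as the interface text tells. Its arguments: {"type":"object","properties":{"motion":{"type":"array"}},"required":["motion"]}

```bash
mkdir -p pics; python3 - <<'E'
from cell import arm
import cv2,pickle,numpy as np
d={}
for n in("top","scene"):
    c=arm.camera(n);d[n]=c;cv2.imwrite(f"pics/{n}0.png",c["img"][:,:,::-1])
    print(n,c["fovy"],c["cx"],c["cy"],np.round(c["R"],3).tolist(),np.round(c["t"],3))
pickle.dump(d,open("c0.pkl","wb"))
s=arm.sense();print(s)
E
```

```text
top 53.01837249762732 311.69415850694 200.3506263821621 [[0.036, -0.999, 0.005], [-0.976, -0.036, -0.213], [0.213, 0.003, -0.977]] [-0.212  0.501  0.811]
scene 45.5883490940771 313.0225521360972 195.95580698952236 [[0.506, -0.862, -0.021], [-0.439, -0.237, -0.867], [0.742, 0.448, -0.498]] [-0.41   0.206  0.749]
{'clock': 0.1, 'qpos': array([ 1.02996698e+00,  1.50924794e-01,  1.43794627e+00,  5.08990870e-05,
        1.55377366e+00, -1.33988342e-01]), 'qd': array([ 0.00166481, -0.00136669, -0.00176772, -0.000461  ,  0.00032495,
        0.00067952]), 'tau': array([ 4.35426948e-03, -7.14383626e+01, -5.71794462e+01, -2.80519489e-04,
        6.87822510e-03, -3.69024679e-05]), 'eef_pos': array([0.2274222 , 0.52788749, 0.23075251]), 'orientation': array([[-9.18375042e-01,  3.95710677e-01, -5.85279920e-04],
       [ 3.95711064e-01,  9.18374644e-01, -8.75712770e-04],
       [ 1.90977345e-04, -1.03583449e-03, -9.99999445e-01]]), 'contact_force': array([-0.73865527, -1.06840641,  0.16917226]), 'moment': array([-0.01116312,  0.05121233,  0.0138044 ]), 'finger_force': 0.0, 'gripper_width': 0.08525187920156604}
```

View pics/top0.png

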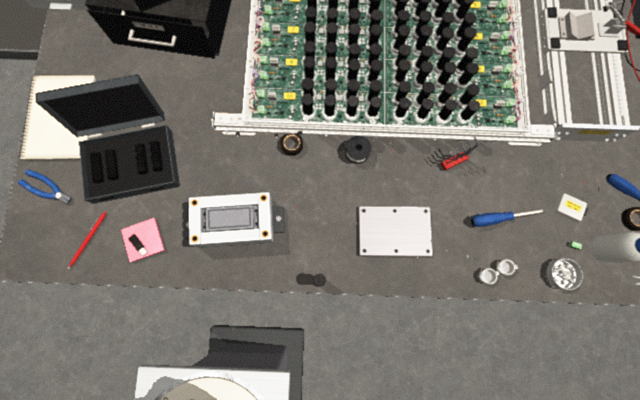

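View pics/scene0.png

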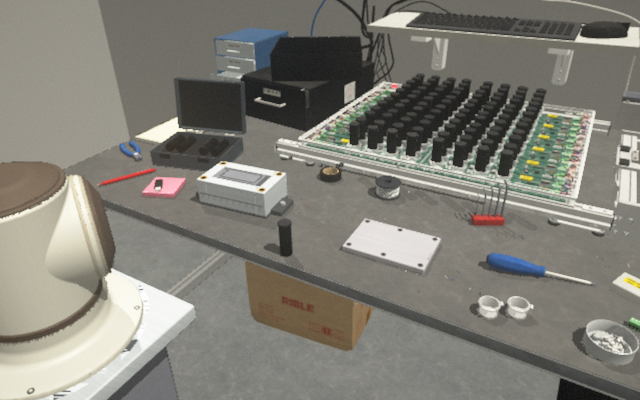

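Top view: mould at (230,218) with cover at (228,217), plate at (395,231), cell at (311,280), spool at (357,150), tape at (291,143). In the scene view the mould is at (243,187), the plate at (392,245) and the cell at (286,238).

```bash
cat > h.py <<'E'
import numpy as np,cv2
def ray(c,px,z):
    f=200/np.tan(np.radians(c["fovy"]/2));R=np.array(c["R"]);o=-R.T@np.array(c["t"])
    px=np.atleast_2d(px).astype(float)
    d=np.c_[(px[:,0]-c["cx"])/f,(px[:,1]-c["cy"])/f,np.ones(len(px))]@R
    return (o+d*((z-o[2])/d[:,2])[:,None])
def proj(c,X):
    f=200/np.tan(np.radians(c["fovy"]/2));p=np.atleast_2d(X)@np.array(c["R"]).T+np.array(c["t"])
    return np.c_[c["cx"]+f*p[:,0]/p[:,2],c["cy"]+f*p[:,1]/p[:,2]]
def rect(c,mask,z,amin=100):
    out=[]
    for k in cv2.findContours(mask.astype(np.uint8),cv2.RETR_EXTERNAL,cv2.CHAIN_APPROX_NONE)[0]:
        if cv2.contourArea(k)<amin: continue
        w=ray(c,k[:,0,:],z)[:,:2]
        (x,y),(a,b),an=cv2.minAreaRect((w*1000).astype(np.float32))
        out.append((np.round([x,y,a,b,an],1).tolist(),k[:,0].mean(0).round()))
    return out
E
python3 - <<'E'
import pickle
from h import *
d=pickle.load(open("c0.pkl","rb"))
for n,boxes in dict(top=dict(mould=(180,185,290,255),plate=(350,200,440,262)),scene=dict(mould=(195,155,295,215),plate=(335,215,445,275))).items():
    c=d[n];im=c["img"];hsv=cv2.cvtColor(im,cv2.COLOR_RGB2HSV)
    for o,(a,b,e,f) in boxes.items():
        m=np.zeros(im.shape[:2],bool);m[b:f,a:e]=1
        z=.063 if o=="mould" else .012
        print(n,o,"bright",rect(c,m&(hsv[...,2]>175)&(hsv[...,1]<40),z))
        if o=="mould":
            print(" gray",rect(c,m&(hsv[...,2]<160)&(hsv[...,1]<60),z,60))
            print(" gold",rect(c,m&(hsv[...,1]>90),z,2))
c=d["top"]
print([ray(c,p,0)[0].round(3) for p in [(318,285),(357,155),(291,146)]])
a=cv2.resize(c["img"][180:300,170:450],None,fx=2.8,fy=2.8,interpolation=cv2.INTER_CUBIC)
cv2.imwrite("pics/crop.png",a[:,:,::-1])
E
```

```text
top mould bright [([462.8, -21.1, 101.9, 171.8, 6.1], array([229., 218.]))]
 gray [([460.2, -29.5, 147.9, 236.1, 2.1], array([234., 220.]))]
 gold [([416.2, 49.3, 13.7, 11.5, 48.8], array([194., 238.])), ([432.6, -96.7, 12.7, 10.5, 3.4], array([265., 233.])), ([492.4, 57.5, 10.9, 13.0, 2.1], array([194., 202.])), ([508.8, -88.9, 11.0, 12.9, 2.1], array([263., 198.]))]
top plate bright [([456.4, -382.0, 110.3, 160.2, 2.1], array([395., 231.]))]
scene mould bright [([458.7, -45.1, 221.0, 123.5, 88.3], array([247., 181.]))]
 gray [([458.2, -18.6, 48.1, 99.1, 6.4], array([239., 176.])), ([436.9, -34.3, 284.7, 238.8, 32.4], array([246., 183.]))]
 gold [([414.6, 47.2, 9.5, 13.4, 28.1], array([203., 177.])), ([508.6, -89.5, 9.8, 11.1, 33.8], array([279., 173.]))]
scene plate bright [([453.9, -383.8, 110.4, 159.5, 1.8], array([395., 243.]))]
[array([ 0.33 , -0.214,  0.   ]), array([ 0.634, -0.296,  0.   ]), array([ 0.65 , -0.139,  0.   ])]
```

View pics/crop.png

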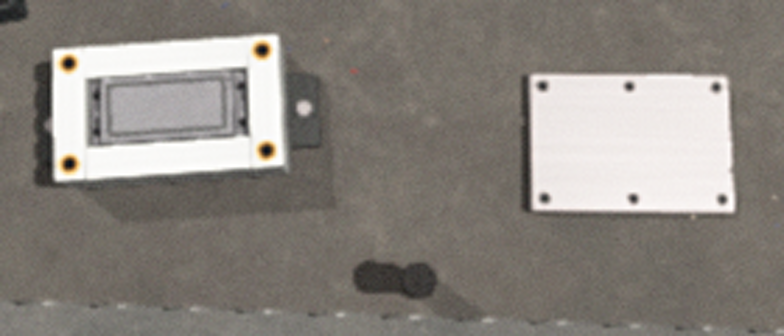

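```bash
cat >> h.py <<'E'
from scipy.linalg import expm,logm
from scipy.spatial.transform import Rotation as Ro
M=np.array([.461,-.020]);MY=6.2;P=np.array([.4552,-.383]);PY=2.0
def frame(yaw,sign=1,tilt=0):
    """tool down, tool y at heading yaw (deg) ; tilt = turn about tool y (deg)"""
    a=np.radians(yaw);y=np.array([np.cos(a),np.sin(a),0]);z=np.array([0,0,-1.]);x=np.cross(y,z)
    return np.c_[x,y,z]@Ro.from_euler("y",tilt,degrees=True).as_matrix()
def mp(x,y,z):  # mould-frame mm -> world
    a=np.radians(MY);c,s=np.cos(a),np.sin(a)
    return np.array([M[0]+(c*x-s*y)/1e3,M[1]+(s*x+c*y)/1e3,z/1e3])
def rows(p,R,N,s=None,arm=None):
    if s is None:
        from cell import arm;s=arm.sense()
    A=np.eye(4);A[:3,:3]=s["orientation"];A[:3,3]=s["eef_pos"]
    B=np.eye(4);B[:3,:3]=R;B[:3,3]=p
    T=np.real(expm(logm(np.linalg.inv(A)@B)/N))
    print("N",N,"linear",(T[:3,3]*1e3).round(1).tolist(),"turn",Ro.from_matrix(T[:3,:3]).as_rotvec(degrees=True).round(2).tolist())
    w=A.copy()
    print("via",[(np.round((w:=w@T)[:3,3],2)).tolist() for _ in range(N)][::5])
E
python3 - <<'E'
from h import *
rows(mp(0,40,170),frame(MY),20)
E
```

```text
N 20 linear [-28.4, -6.9, 3.0] turn [-0.0, 0.0, 3.02]
via [[0.25, 0.51, 0.23], [0.35, 0.41, 0.21], [0.42, 0.28, 0.2], [0.46, 0.14, 0.18]]
```

{"name": "step_arm", "arguments": {
  "motion": [
    {"linear": [-28.4,-6.9,3],"turn": [0,0,3.02],"hand": 0},
    {"linear": [-28.4,-6.9,3],"turn": [0,0,3.02],"hand": 0},
    {"linear": [-28.4,-6.9,3],"turn": [0,0,3.02],"hand": 0},
    {"linear": [-28.4,-6.9,3],"turn": [0,0,3.02],"hand": 0},
    {"linear": [-28.4,-6.9,3],"turn": [0,0,3.02],"hand": 0}
  ]
}}

```text
clock: 0.52
eef_pos: [0.3348, 0.4276, 0.2157]
orientation: [[-0.782, 0.623, -0.001], [0.623, 0.782, -0.001], [0.0, -0.001, -1.0]]
contact_force: [0.4, 0.1, -0.0]
gripper_width: 0.0251
finger_force: 0.0
```

{"name": "step_arm", "arguments": {
  "motion": [
    {"linear": [-28.4,-6.9,3],"turn": [0,0,3.02],"hand": 0},
    {"linear": [-28.4,-6.9,3],"turn": [0,0,3.02],"hand": 0},
    {"linear": [-28.4,-6.9,3],"turn": [0,0,3.02],"hand": 0},
    {"linear": [-28.4,-6.9,3],"turn": [0,0,3.02],"hand": 0},
    {"linear": [-28.4,-6.9,3],"turn": [0,0,3.02],"hand": 0}
  ]
}}

```text
clock: 0.93
eef_pos: [0.4116, 0.3036, 0.2008]
orientation: [[-0.593, 0.805, -0.0], [0.805, 0.593, -0.0], [-0.0, -0.001, -1.0]]
contact_force: [0.1, 0.0, -0.3]
gripper_width: -0.0002
finger_force: 0.0
```

{"name": "step_arm", "arguments": {
  "motion": [
    {"linear": [-28.4,-6.9,3],"turn": [0,0,3.02],"hand": 0},
    {"linear": [-28.4,-6.9,3],"turn": [0,0,3.02],"hand": 0},
    {"linear": [-28.4,-6.9,3],"turn": [0,0,3.02],"hand": 0},
    {"linear": [-28.4,-6.9,3],"turn": [0,0,3.02],"hand": 0},
    {"linear": [-28.4,-6.9,3],"turn": [0,0,3.02],"hand": 0}
  ]
}}

```text
clock: 1.35
eef_pos: [0.4533, 0.164, 0.1859]
orientation: [[-0.362, 0.932, -0.0], [0.932, 0.362, -0.0], [-0.0, -0.0, -1.0]]
contact_force: [0.4, 0.8, 0.2]
gripper_width: -0.0001
finger_force: 0.0
```

{"name": "step_arm", "arguments": {
  "motion": [
    {"linear": [-28.4,-6.9,3],"turn": [0,0,3.02],"hand": 0},
    {"linear": [-28.4,-6.9,3],"turn": [0,0,3.02],"hand": 0},
    {"linear": [-28.4,-6.9,3],"turn": [0,0,3.02],"hand": 0},
    {"linear": [-28.4,-6.9,3],"turn": [0,0,3.02],"hand": 0},
    {"linear": [-28.4,-6.9,3],"turn": [0,0,3.02],"hand": 0}
  ]
}}

```text
clock: 1.77
eef_pos: [0.4572, 0.0184, 0.171]
orientation: [[-0.107, 0.994, -0.0], [0.994, 0.107, -0.0], [-0.0, -0.0, -1.0]]
contact_force: [1.2, 0.5, 0.0]
gripper_width: 0.0
finger_force: 0.0
```

```bash
python3 - <<'E'
from h import *
from cell import arm
c=arm.camera("wrist");cv2.imwrite("pics/w1.png",c["img"][:,:,::-1])
s=arm.sense();print(s["clock"],s["eef_pos"],s["contact_force"])
print(c["t"],proj(c,[mp(0,y,63) for y in(-61,0,61)]).round())
rows(mp(0,40,70),frame(MY),5)
E
```

```text
1.8167 [0.45676429 0.01467007 0.17033177] [-0.19873224 -2.30672101 -0.22918435]
[-0.45669022 -0.04732615  0.3126952 ] [[318. 318.]
 [318. 247.]
 [317. 168.]]
N 5 linear [1.0, 0.1, 20.1] turn [-0.02, 0.02, -0.08]
via [[0.46, 0.02, 0.15]]
```

View pics/w1.png

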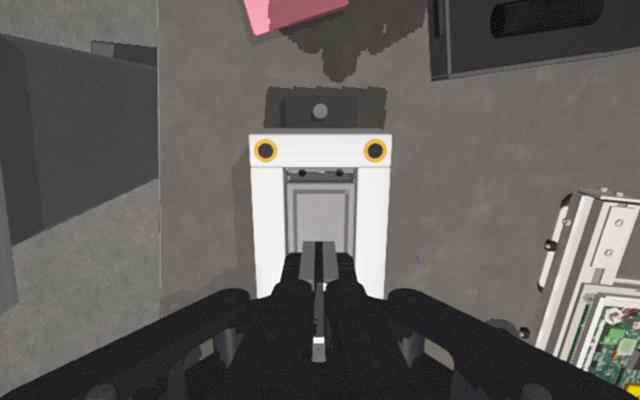

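The wrist view shows the +y end of the mould: cavity end edge at row 168, columns 285–356 with its centre at 320. That agrees with my estimate (317,168) to about 1 mm. Next I descend and press.

{"name": "step_arm", "arguments": {
  "motion": [
    {"linear": [1,0,20],"turn": [0,0,0],"hand": 0},
    {"linear": [1,0,20],"turn": [0,0,0],"hand": 0},
    {"linear": [1,0,20],"turn": [0,0,0],"hand": 0},
    {"linear": [1,0,20],"turn": [0,0,0],"hand": 0},
    {"linear": [1,0,18],"turn": [0,0,0],"hand": 0}
  ]
}}

```text
clock: 2.23
eef_pos: [0.4565, 0.0248, 0.072]
orientation: [[-0.11, 0.994, -0.001], [0.994, 0.11, 0.0], [0.0, -0.001, -1.0]]
contact_force: [-0.6, -0.9, -0.4]
gripper_width: 0.0003
finger_force: 0.0
```

{"name": "step_arm", "arguments": {
  "motion": [
    {"linear": [0,0,2],"turn": [0,0,0],"hand": 0},
    {"linear": [0,0,2],"turn": [0,0,0],"hand": 0},
    {"linear": [0,0,1.5],"turn": [0,0,0],"hand": 0},
    {"linear": [0,0,1.5],"turn": [0,0,0],"hand": 0},
    {"linear": [0,0,1],"turn": [0,0,0],"hand": 0}
  ]
}}

```text
clock: 2.65
eef_pos: [0.4574, 0.0247, 0.066]
orientation: [[-0.11, 0.994, 0.001], [0.994, 0.11, -0.0], [-0.0, 0.001, -1.0]]
contact_force: [1.0, 0.4, 0.7]
gripper_width: 0.0
finger_force: 0.0
```

{"name": "step_arm", "arguments": {
  "motion": [
    {"linear": [0,0,1],"turn": [0,0,0],"hand": 0},
    {"linear": [0,0,0.5],"turn": [0,0,0],"hand": 0},
    {"linear": [0,0,0.5],"turn": [0,0,0],"hand": 0},
    {"linear": [0,0,0],"turn": [0,0,0],"hand": 0},
    {"linear": [0,0,0],"turn": [0,0,0],"hand": 0}
  ]
}}

```text
clock: 3.07
eef_pos: [0.457, 0.0247, 0.0634]
orientation: [[-0.11, 0.994, 0.0], [0.994, 0.11, -0.0], [-0.0, -0.0, -1.0]]
contact_force: [0.0, -0.2, -0.4]
gripper_width: 0.0001
finger_force: 0.0
```

{"name": "step_arm", "arguments": {
  "motion": [
    {"linear": [-3.5,0,0],"turn": [0,0,0],"hand": 0},
    {"linear": [0,0,0.5],"turn": [0,0,0],"hand": 0},
    {"linear": [0,0,0.5],"turn": [0,0,0],"hand": 0},
    {"linear": [0,0,0.5],"turn": [0,0,0],"hand": 0},
    {"linear": [0,0,0.5],"turn": [0,0,0],"hand": 0}
  ]
}}

```text
clock: 3.48
eef_pos: [0.4577, 0.0208, 0.0629]
orientation: [[-0.11, 0.994, 0.001], [0.994, 0.11, -0.001], [-0.001, 0.001, -1.0]]
contact_force: [-15.2, -2.5, 38.9]
gripper_width: 0.0003
finger_force: 19.4
```

{"name": "step_arm", "arguments": {
  "motion": [
    {"linear": [0,0,0.5],"turn": [0,0,0],"hand": 0},
    {"linear": [0,0,0],"turn": [0,0,0],"hand": 0},
    {"linear": [0,0,0],"turn": [0,0,0],"hand": 0},
    {"linear": [0,0,0],"turn": [0,0,0],"hand": 0},
    {"linear": [0,0,0],"turn": [0,0,0],"hand": 0}
  ]
}}

```text
clock: 3.9
eef_pos: [0.4577, 0.0208, 0.0628]
orientation: [[-0.11, 0.994, 0.001], [0.994, 0.11, -0.001], [-0.001, 0.001, -1.0]]
contact_force: [-15.3, -2.3, 37.6]
gripper_width: -0.0
finger_force: 19.4
```

The +y end is solid: 38 N with no movement. I'll try the -y end.

```bash
python3 - <<'E'
from h import *
s=dict(eef_pos=[.4577,.0208,.078],orientation=frame(MY))
rows(mp(0,-40,78),frame(MY),5,s)
E
```

```text
N 5 linear [-16.2, -0.2, 0.0] turn [0.0, 0.0, -0.0]
via [[0.46, 0.0, 0.08]]
```

{"name": "step_arm", "arguments": {
  "motion": [
    {"linear": [0,0,-4],"turn": [0,0,0],"hand": 0},
    {"linear": [0,0,-12],"turn": [0,0,0],"hand": 0},
    {"linear": [-26,0,0],"turn": [0,0,0],"hand": 0},
    {"linear": [-28,0,0],"turn": [0,0,0],"hand": 0},
    {"linear": [-20,0,0],"turn": [0,0,0],"hand": 0}
  ]
}}

```text
clock: 4.32
eef_pos: [0.4657, -0.0538, 0.0771]
orientation: [[-0.11, 0.994, 0.001], [0.994, 0.11, -0.001], [-0.001, 0.001, -1.0]]
contact_force: [0.1, -0.9, 0.2]
gripper_width: -0.0001
finger_force: 0.0
```

{"name": "step_arm", "arguments": {
  "motion": [
    {"linear": [-5,0,0],"turn": [0,0,0],"hand": 0},
    {"linear": [0,0,0],"turn": [0,0,0],"hand": 0},
    {"linear": [0,0,6],"turn": [0,0,0],"hand": 0},
    {"linear": [0,0,3],"turn": [0,0,0],"hand": 0},
    {"linear": [0,0,0],"turn": [0,0,0],"hand": 0}
  ]
}}

```text
clock: 4.73
eef_pos: [0.4654, -0.0563, 0.0668]
orientation: [[-0.11, 0.994, -0.001], [0.994, 0.11, 0.0], [0.001, -0.001, -1.0]]
contact_force: [0.2, 1.2, -0.2]
gripper_width: -0.0004
finger_force: 0.0
```

{"name": "step_arm", "arguments": {
  "motion": [
    {"linear": [-3,0,0],"turn": [0,0,0],"hand": 0},
    {"linear": [0,0,2.5],"turn": [0,0,0],"hand": 0},
    {"linear": [0,0,1.5],"turn": [0,0,0],"hand": 0},
    {"linear": [0,0,1],"turn": [0,0,0],"hand": 0},
    {"linear": [0,0,1],"turn": [0,0,0],"hand": 0}
  ]
}}

```text
clock: 5.15
eef_pos: [0.4663, -0.0602, 0.0617]
orientation: [[-0.11, 0.994, -0.0], [0.994, 0.11, -0.0], [-0.0, -0.0, -1.0]]
contact_force: [0.0, -0.6, 1.2]
gripper_width: 0.0005
finger_force: 0.4
```

{"name": "step_arm", "arguments": {
  "motion": [
    {"linear": [0,0,0.5],"turn": [0,0,0],"hand": 0},
    {"linear": [0,0,0.5],"turn": [0,0,0],"hand": 0},
    {"linear": [0,0,0],"turn": [0,0,0],"hand": 0},
    {"linear": [0,0,0],"turn": [0,0,0],"hand": 0},
    {"linear": [0,0,0],"turn": [0,0,0],"hand": 0}
  ]
}}

```text
clock: 5.57
eef_pos: [0.4663, -0.0603, 0.0609]
orientation: [[-0.11, 0.994, -0.0], [0.994, 0.11, -0.0], [-0.0, -0.0, -1.0]]
contact_force: [0.4, -0.3, 0.6]
gripper_width: -0.0001
finger_force: 0.2
```

This end gives, so I push it in.

{"name": "step_arm", "arguments": {
  "motion": [
    {"linear": [0,0,1.5],"turn": [0,0,0],"hand": 0},
    {"linear": [0,0,1.5],"turn": [0,0,0],"hand": 0},
    {"linear": [0,0,1.5],"turn": [0,0,0],"hand": 0},
    {"linear": [0,0,1.5],"turn": [0,0,0],"hand": 0},
    {"linear": [0,0,1.5],"turn": [0,0,0],"hand": 0}
  ]
}}

```text
clock: 5.98
eef_pos: [0.4662, -0.0602, 0.0531]
orientation: [[-0.11, 0.994, -0.0], [0.994, 0.11, -0.0], [-0.0, -0.0, -1.0]]
contact_force: [0.3, -0.6, 0.2]
gripper_width: 0.0001
finger_force: 0.1
```

{"name": "step_arm", "arguments": {
  "motion": [
    {"linear": [0,0,1.5],"turn": [0,0,0],"hand": 0},
    {"linear": [0,0,1.5],"turn": [0,0,0],"hand": 0},
    {"linear": [0,0,1.5],"turn": [0,0,0],"hand": 0},
    {"linear": [0,0,1.5],"turn": [0,0,0],"hand": 0},
    {"linear": [0,0,0],"turn": [0,0,0],"hand": 0}
  ]
}}

```text
clock: 6.4
eef_pos: [0.4662, -0.0602, 0.047]
orientation: [[-0.11, 0.994, -0.0], [0.994, 0.11, 0.0], [0.0, -0.0, -1.0]]
contact_force: [0.5, 0.8, -0.3]
gripper_width: -0.0
finger_force: 0.0
```

{"name": "step_arm", "arguments": {
  "motion": [
    {"linear": [0,0,1],"turn": [0,0,0],"hand": 0},
    {"linear": [0,0,1],"turn": [0,0,0],"hand": 0},
    {"linear": [0,0,1],"turn": [0,0,0],"hand": 0},
    {"linear": [0,0,0],"turn": [0,0,0],"hand": 0},
    {"linear": [0,0,0],"turn": [0,0,0],"hand": 0}
  ]
}}

```text
clock: 6.82
eef_pos: [0.4666, -0.0605, 0.0447]
orientation: [[-0.11, 0.994, 0.001], [0.994, 0.11, -0.001], [-0.001, 0.001, -1.0]]
contact_force: [-1.7, -0.6, 4.6]
gripper_width: -0.0001
finger_force: 2.6
```

```bash
python3 - <<'E'
from h import *
from cell import arm
c=arm.camera("scene");cv2.imwrite("pics/s2.png",cv2.resize(c["img"][110:250,160:330],None,fx=3,fy=3,interpolation=cv2.INTER_CUBIC)[:,:,::-1])
E
```

```text
(no output)
```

View pics/s2.png

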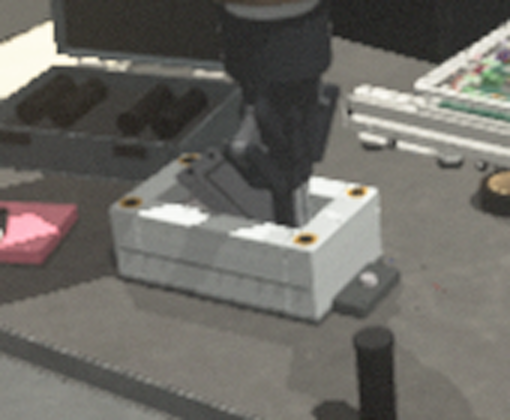

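The crop shows the cover tipped with its +y end raised, at crop (190,165), and the fingers on the sunken end. I'll withdraw and check that it stays tipped.

{"name": "step_arm", "arguments": {
  "motion": [
    {"linear": [0,0,-3],"turn": [0,0,0],"hand": 0},
    {"linear": [0,0,-10],"turn": [0,0,0],"hand": 0},
    {"linear": [0,0,-30],"turn": [0,0,0],"hand": 0},
    {"linear": [0,0,-40],"turn": [0,0,0],"hand": 85},
    {"linear": [0,0,-40],"turn": [0,0,0],"hand": 85}
  ]
}}

```text
clock: 7.28
eef_pos: [0.4656, -0.06, 0.1692]
orientation: [[-0.11, 0.994, -0.001], [0.994, 0.11, 0.0], [0.0, -0.001, -1.0]]
contact_force: [1.0, -0.9, -0.2]
gripper_width: 0.0233
finger_force: 0.0
```

{"name": "step_arm", "arguments": {
  "motion": [
    {"linear": [-25,0,-30],"turn": [0,0,0],"hand": 85},
    {"linear": [-30,0,-10],"turn": [0,0,0],"hand": 85},
    {"linear": [-30,0,0],"turn": [0,0,0],"hand": 85},
    {"linear": [-10,0,0],"turn": [0,0,0],"hand": 85},
    {"linear": [0,0,0],"turn": [0,0,0],"hand": 85}
  ]
}}

```text
clock: 7.7
eef_pos: [0.4767, -0.1566, 0.2078]
orientation: [[-0.107, 0.994, 0.0], [0.994, 0.107, -0.0], [-0.0, -0.0, -1.0]]
contact_force: [1.5, -0.2, 0.2]
gripper_width: 0.0831
finger_force: 0.0
```

```bash
python3 - <<'E'
from h import *
from cell import arm
import pickle
d={}
for n in("scene","top","wrist"): d[n]=arm.camera(n)
pickle.dump(d,open("c1.pkl","wb"))
a=cv2.resize(d["scene"]["img"][140:220,180:310],None,fx=5,fy=5,interpolation=cv2.INTER_CUBIC)
b=cv2.resize(d["top"]["img"][180:260,175:305],None,fx=5,fy=5,interpolation=cv2.INTER_CUBIC)
cv2.imwrite("pics/t3.png",cv2.resize(np.vstack([a,b]),(487,600))[:,:,::-1])
cv2.imwrite("pics/w3.png",d["wrist"]["img"][:,:,::-1])
print(arm.sense()["eef_pos"])
E
```

```text
[ 0.4765104  -0.15392216  0.20733541]
```

View pics/t3.png

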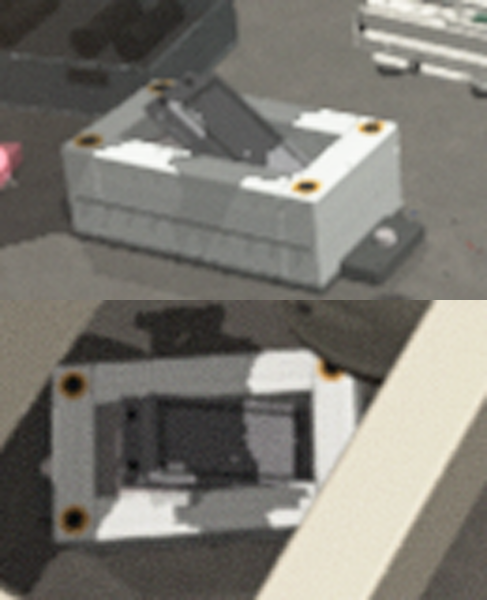

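View pics/w3.png

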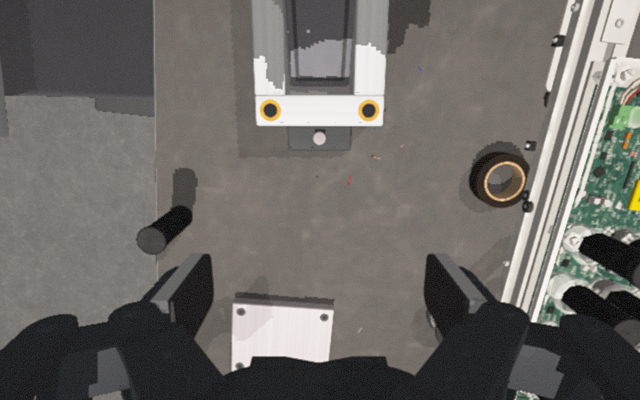

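The cover stays tipped with its +y end up. In the top half the raised flange edge is at crop column ~122 and the body top edge at ~160. The wrist view shows the mould at (320,60), the plate at (285,330) and the cell at (150,238). Next I work out the tilt.

```bash
cat >> h.py <<'E'
def cov(x,y,z,th):
    """cover-frame mm -> world; tip on well floor, leaning on ridge corner"""
    t=np.radians(th);c,s=np.cos(t),np.sin(t);L=38/s
    cy,cz=-4+(60-L)*c,46+(60-L)*s
    return mp(x,cy+y*c-z*s,cz+y*s+z*c)
E
python3 - <<'E'
from h import *
import pickle
d=pickle.load(open("c1.pkl","rb"))
for th in(34,37,40,43,46):
    print(th,*[np.round((proj(d[n],[cov(x,y,z,th) for x in(-25,25) for y,z in((60,5),(50,17))])-o)*7).astype(int).tolist() for n,o in(("scene",(205,150)),("top",(195,190)))])
a=[]
for n,(u,v) in(("scene",(205,150)),("top",(195,190))):
    k=d[n]["img"][v:v+42,u:u+80].astype(float)
    a.append(cv2.resize(np.clip(k*1.6,0,255).astype(np.uint8),None,fx=7,fy=7,interpolation=cv2.INTER_CUBIC))
cv2.imwrite("pics/z.png",np.vstack(a)[:,:,::-1])
E
```

```text
34 [[100, 143], [139, 139], [187, 78], [225, 73]] [[106, 281], [154, 276], [103, 115], [150, 109]]
37 [[92, 128], [132, 126], [180, 63], [219, 61]] [[95, 280], [145, 274], [92, 112], [141, 106]]
40 [[88, 114], [128, 114], [176, 49], [216, 49]] [[88, 277], [138, 272], [85, 109], [135, 104]]
43 [[85, 100], [127, 103], [174, 37], [214, 39]] [[83, 275], [135, 271], [80, 106], [132, 101]]
46 [[85, 88], [127, 93], [174, 25], [215, 29]] [[81, 273], [135, 269], [78, 103], [131, 99]]
```

View pics/z.png

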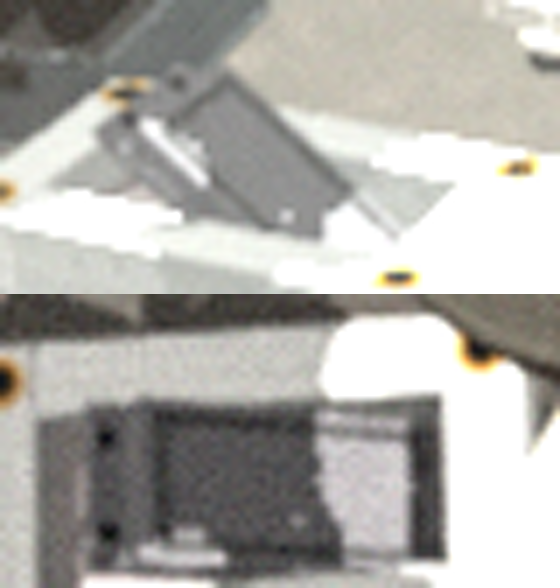

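Comparing with the zoomed view: the raised body edge is at scene crop (228,65) and the flange corner at (185,65), with the flange edge at top-crop column 90. These match a tilt of about 37°.

```bash
python3 - <<'E'
from h import *
R=frame(MY,tilt=37);g=cov(0,44,3.5,37);print(g)
rows(g-R[:,2]*.06,R,10)
E
```

```text
[0.45813542 0.0063689  0.07338399]
N 10 linear [9.7, -0.1, 12.0] turn [-0.01, 3.7, 0.01]
via [[0.48, -0.14, 0.2], [0.47, -0.09, 0.15]]
```

{"name": "step_arm", "arguments": {
  "motion": [
    {"linear": [9.7,0,12],"turn": [0,3.7,0],"hand": 85},
    {"linear": [9.7,0,12],"turn": [0,3.7,0],"hand": 85},
    {"linear": [9.7,0,12],"turn": [0,3.7,0],"hand": 85},
    {"linear": [9.7,0,12],"turn": [0,3.7,0],"hand": 85},
    {"linear": [9.7,0,12],"turn": [0,3.7,0],"hand": 85}
  ]
}}

```text
clock: 8.27
eef_pos: [0.4705, -0.0977, 0.1542]
orientation: [[-0.105, 0.994, -0.035], [0.941, 0.111, 0.318], [0.32, 0.0, -0.947]]
contact_force: [-0.3, -1.1, -1.0]
gripper_width: 0.0849
finger_force: 0.0
```

{"name": "step_arm", "arguments": {
  "motion": [
    {"linear": [9.7,0,12],"turn": [0,3.7,0],"hand": 85},
    {"linear": [9.7,0,12],"turn": [0,3.7,0],"hand": 85},
    {"linear": [9.7,0,12],"turn": [0,3.7,0],"hand": 85},
    {"linear": [9.7,0,12],"turn": [0,3.7,0],"hand": 85},
    {"linear": [9.7,0,12],"turn": [0,3.7,0],"hand": 85}
  ]
}}

```text
clock: 8.68
eef_pos: [0.4627, -0.0285, 0.1216]
orientation: [[-0.088, 0.994, -0.067], [0.792, 0.111, 0.601], [0.604, -0.0, -0.797]]
contact_force: [-0.2, -0.2, 0.6]
gripper_width: 0.0851
finger_force: 0.0
```

```bash
python3 - <<'E'
from h import *
from cell import arm
c=arm.camera("wrist")
cv2.imwrite("pics/w4.png",c["img"][:,:,::-1])
R=frame(MY,tilt=37);g=cov(0,44,3.5,37)
s=arm.sense();print(s["clock"],s["eef_pos"],s["contact_force"])
rows(g-R[:,2]*.005,R,5)
print({th:proj(c,[cov(x,y,z,th) for x in(-25,25) for y,z in((60,5),(50,17))]).round().tolist() for th in(35,37,40)})
E
```

```text
8.7333 [ 0.46171493 -0.02683374  0.12008581] [-1.36870112  1.3822684  -3.40327749]
N 5 linear [-0.4, 0.0, 10.5] turn [-0.05, -0.12, 0.01]
via [[0.46, -0.02, 0.11]]
{35: [[274.0, 200.0], [272.0, 222.0], [359.0, 200.0], [361.0, 222.0]], 37: [[274.0, 196.0], [272.0, 218.0], [360.0, 196.0], [361.0, 219.0]], 40: [[273.0, 191.0], [271.0, 215.0], [360.0, 191.0], [362.0, 215.0]]}
```

View pics/w4.png

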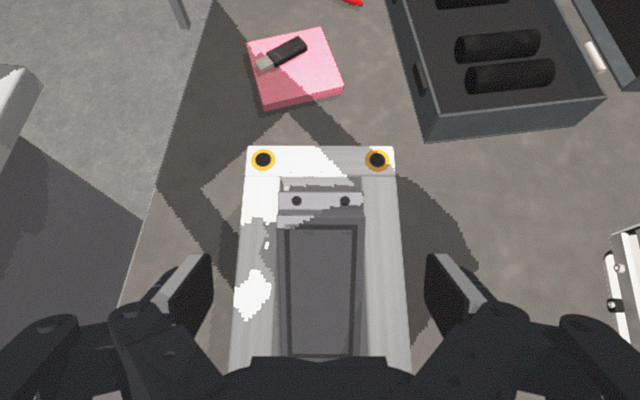

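The wrist view puts the cover's raised flange edge at row ~193 (columns 278–363) and the body edge at row ~218, which agrees with 37–38°. The cover is centred between the pads to about 1 mm. Next I move in and grip.

{"name": "step_arm", "arguments": {
  "motion": [
    {"linear": [-0.4,0.3,10.5],"turn": [0,0,0],"hand": 85},
    {"linear": [-0.4,0.3,10.5],"turn": [0,0,0],"hand": 85},
    {"linear": [-0.4,0.3,10.5],"turn": [0,0,0],"hand": 85},
    {"linear": [-0.4,0.3,10.5],"turn": [0,0,0],"hand": 85},
    {"linear": [-0.4,0.3,8],"turn": [0,0,0],"hand": 85}
  ]
}}

```text
clock: 9.15
eef_pos: [0.4612, -0.0009, 0.0797]
orientation: [[-0.088, 0.994, -0.066], [0.794, 0.11, 0.597], [0.601, -0.0, -0.799]]
contact_force: [-0.0, -0.3, -0.4]
gripper_width: 0.085
finger_force: 0.0
```

```bash
python3 - <<'E'
from h import *
R=frame(MY,tilt=37);rows(cov(1,44,3.5,37),R,2)
E
```

```text
N 2 linear [1.2, -0.6, 4.8] turn [-0.04, 0.03, 0.05]
via [[0.46, 0.0, 0.08]]
```

{"name": "step_arm", "arguments": {
  "motion": [
    {"linear": [1.2,-0.3,4],"turn": [0,0,0],"hand": 85},
    {"linear": [0.8,-0.2,3],"turn": [0,0,0],"hand": 70},
    {"linear": [0,0,0],"turn": [0,0,0],"hand": 70},
    {"linear": [0,0,0],"turn": [0,0,0],"hand": 62},
    {"linear": [0,0,0],"turn": [0,0,0],"hand": 58}
  ]
}}

```text
clock: 9.57
eef_pos: [0.4604, 0.0036, 0.0764]
orientation: [[-0.088, 0.994, -0.066], [0.794, 0.11, 0.598], [0.601, 0.0, -0.799]]
contact_force: [0.6, 0.2, 0.3]
gripper_width: 0.0576
finger_force: 0.0
```

{"name": "step_arm", "arguments": {
  "motion": [
    {"linear": [0,0,0],"turn": [0,0,0],"hand": 53},
    {"linear": [0,0,0],"turn": [0,0,0],"hand": 49},
    {"linear": [0,0,0],"turn": [0,0,0],"hand": 42},
    {"linear": [0,0,0],"turn": [0,0,0],"hand": 42},
    {"linear": [0,0,0],"turn": [0,0,0],"hand": 42}
  ]
}}

```text
clock: 9.98
eef_pos: [0.4605, 0.0036, 0.0765]
orientation: [[-0.088, 0.994, -0.065], [0.794, 0.109, 0.598], [0.601, 0.001, -0.799]]
contact_force: [0.1, -2.7, 5.9]
gripper_width: 0.048
finger_force: 60.7
```

Gripped at 60 N. I lift straight up.

{"name": "step_arm", "arguments": {
  "motion": [
    {"linear": [1.8,0,-2.4],"turn": [0,0,0],"hand": 42},
    {"linear": [3,0,-4],"turn": [0,0,0],"hand": 42},
    {"linear": [6,0,-8],"turn": [0,0,0],"hand": 42},
    {"linear": [6,0,-8],"turn": [0,0,0],"hand": 42},
    {"linear": [6,0,-8],"turn": [0,0,0],"hand": 42}
  ]
}}

```text
clock: 10.4
eef_pos: [0.4603, 0.0038, 0.1154]
orientation: [[-0.088, 0.994, -0.066], [0.794, 0.11, 0.598], [0.602, 0.0, -0.799]]
contact_force: [0.3, 0.4, -3.3]
gripper_width: 0.048
finger_force: 62.2
```

{"name": "step_arm", "arguments": {
  "motion": [
    {"linear": [6,0,-8],"turn": [0,0,0],"hand": 42},
    {"linear": [6,0,-8],"turn": [0,0,0],"hand": 42},
    {"linear": [6,0,-8],"turn": [0,0,0],"hand": 42},
    {"linear": [6,0,-8],"turn": [0,0,0],"hand": 42},
    {"linear": [6,0,-8],"turn": [0,0,0],"hand": 42}
  ]
}}

```text
clock: 10.82
eef_pos: [0.4602, 0.0037, 0.1652]
orientation: [[-0.088, 0.994, -0.066], [0.794, 0.11, 0.598], [0.602, -0.0, -0.799]]
contact_force: [-0.6, -0.8, -3.8]
gripper_width: 0.0476
finger_force: 62.2
```

{"name": "step_arm", "arguments": {
  "motion": [
    {"linear": [6,0,-8],"turn": [0,0,0],"hand": 42},
    {"linear": [6,0,-8],"turn": [0,0,0],"hand": 42},
    {"linear": [3,0,-4],"turn": [0,0,0],"hand": 42},
    {"linear": [0,0,0],"turn": [0,0,0],"hand": 42},
    {"linear": [0,0,0],"turn": [0,0,0],"hand": 42}
  ]
}}

```text
clock: 11.23
eef_pos: [0.4603, 0.0036, 0.189]
orientation: [[-0.088, 0.994, -0.066], [0.794, 0.11, 0.598], [0.602, -0.0, -0.799]]
contact_force: [-0.1, -0.3, -3.3]
gripper_width: 0.0482
finger_force: 62.3
```

```bash
python3 - <<'E'
from h import *
a=np.radians(PY);ax=np.array([-np.sin(a),np.cos(a),0])
rows(np.r_[P,.11]+ax*.0436,frame(PY),15)
E
```

```text
N 15 linear [-23.6, -2.1, -2.8] turn [-0.09, -2.46, 0.28]
via [[0.46, -0.02, 0.18], [0.46, -0.13, 0.13], [0.46, -0.24, 0.11]]
```

{"name": "step_arm", "arguments": {
  "motion": [
    {"linear": [-23.6,-2.1,-2.8],"turn": [-0.09,-2.46,0.28],"hand": 42},
    {"linear": [-23.6,-2.1,-2.8],"turn": [-0.09,-2.46,0.28],"hand": 42},
    {"linear": [-23.6,-2.1,-2.8],"turn": [-0.09,-2.46,0.28],"hand": 42},
    {"linear": [-23.6,-2.1,-2.8],"turn": [-0.09,-2.46,0.28],"hand": 42},
    {"linear": [-23.6,-2.1,-2.8],"turn": [-0.09,-2.46,0.28],"hand": 42}
  ]
}}

```text
clock: 11.65
eef_pos: [0.46, -0.1049, 0.1372]
orientation: [[-0.074, 0.996, -0.042], [0.906, 0.085, 0.415], [0.417, -0.007, -0.909]]
contact_force: [1.1, 0.5, -4.2]
gripper_width: 0.048
finger_force: 62.3
```

{"name": "step_arm", "arguments": {
  "motion": [
    {"linear": [-23.6,-2.1,-2.8],"turn": [-0.09,-2.46,0.28],"hand": 42},
    {"linear": [-23.6,-2.1,-2.8],"turn": [-0.09,-2.46,0.28],"hand": 42},
    {"linear": [-23.6,-2.1,-2.8],"turn": [-0.09,-2.46,0.28],"hand": 42},
    {"linear": [-23.6,-2.1,-2.8],"turn": [-0.09,-2.46,0.28],"hand": 42},
    {"linear": [-23.6,-2.1,-2.8],"turn": [-0.09,-2.46,0.28],"hand": 42}
  ]
}}

```text
clock: 12.07
eef_pos: [0.4579, -0.2209, 0.1107]
orientation: [[-0.056, 0.998, -0.02], [0.975, 0.059, 0.213], [0.214, -0.007, -0.977]]
contact_force: [0.3, -0.1, -3.6]
gripper_width: 0.0479
finger_force: 62.3
```

{"name": "step_arm", "arguments": {
  "motion": [
    {"linear": [-23.6,-2.1,-2.8],"turn": [-0.09,-2.46,0.28],"hand": 42},
    {"linear": [-23.6,-2.1,-2.8],"turn": [-0.09,-2.46,0.28],"hand": 42},
    {"linear": [-23.6,-2.1,-2.8],"turn": [-0.09,-2.46,0.28],"hand": 42},
    {"linear": [-23.6,-2.1,-2.8],"turn": [-0.09,-2.46,0.28],"hand": 42},
    {"linear": [-23.6,-2.1,-2.8],"turn": [-0.09,-2.46,0.28],"hand": 42}
  ]
}}

```text
clock: 12.48
eef_pos: [0.4532, -0.3399, 0.1094]
orientation: [[-0.034, 0.999, -0.002], [0.999, 0.034, 0.001], [0.001, -0.002, -1.0]]
contact_force: [0.2, 0.2, -3.1]
gripper_width: 0.0477
finger_force: 62.3
```

{"name": "step_arm", "arguments": {
  "motion": [
    {"linear": [0,0,0],"turn": [0,0,0],"hand": 42},
    {"linear": [0,0,0],"turn": [0,0,0],"hand": 42},
    {"linear": [0,0,0],"turn": [0,0,0],"hand": 42},
    {"linear": [0,0,0],"turn": [0,0,0],"hand": 42},
    {"linear": [0,0,0],"turn": [0,0,0],"hand": 42}
  ]
}}

```text
clock: 12.9
eef_pos: [0.4537, -0.3385, 0.1102]
orientation: [[-0.035, 0.999, -0.001], [0.999, 0.035, 0.002], [0.002, -0.001, -1.0]]
contact_force: [0.9, 1.1, -2.6]
gripper_width: 0.0478
finger_force: 62.3
```

```bash
python3 - <<'E'
from h import *
from cell import arm
import pickle
d={n:arm.camera(n) for n in("scene","top","wrist")}
pickle.dump(d,open("c2.pkl","wb"))
s=arm.sense();p=s["eef_pos"];R=s["orientation"];print(s["clock"],p,s["contact_force"],s["moment"])
# cover corners if unrotated in grip (tool frame: cover y=tool x, cover x=tool y)
C=lambda x,y,z:p+R@np.array([y-43.6,x,7.6-z])/1e3
for n in d:print(n,{k:proj(d[n],[C(*k)]).round()[0].tolist() for k in[(-25,-60,0),(-25,-50,17),(25,-50,17),(-25,60,0),(-25,50,17),(25,50,17)]})
a=cv2.resize(d["scene"]["img"][150:290,300:480],None,fx=3,fy=3,interpolation=cv2.INTER_CUBIC)
b=cv2.resize(d["wrist"]["img"],(288,180));b2=cv2.resize(d["top"]["img"][170:270,330:490],(288,180))
cv2.imwrite("pics/p5.png",np.vstack([a,np.pad(np.hstack([b,b2]),((0,0),(0,0),(0,0)))[:, :540]])[:,:,::-1])
E
```

```text
13.05 [ 0.45374827 -0.33878378  0.11038169] [-0.14515801 -0.68218884 -3.32876361] [ 0.15482345 -0.04310317 -0.00575137]
scene {(-25, -60, 0): [423.0, 215.0], (-25, -50, 17): [418.0, 205.0], (25, -50, 17): [426.0, 192.0], (-25, 60, 0): [359.0, 199.0], (-25, 50, 17): [364.0, 192.0], (25, 50, 17): [374.0, 180.0]}
top {(-25, -60, 0): [435.0, 237.0], (-25, -50, 17): [433.0, 236.0], (25, -50, 17): [431.0, 211.0], (-25, 60, 0): [375.0, 237.0], (-25, 50, 17): [382.0, 236.0], (25, 50, 17): [381.0, 211.0]}
wrist {(-25, -60, 0): [271.0, 435.0], (-25, -50, 17): [266.0, 450.0], (25, -50, 17): [370.0, 450.0], (-25, 60, 0): [262.0, 221.0], (-25, 50, 17): [256.0, 258.0], (25, 50, 17): [379.0, 258.0]}
```

View pics/p5.png

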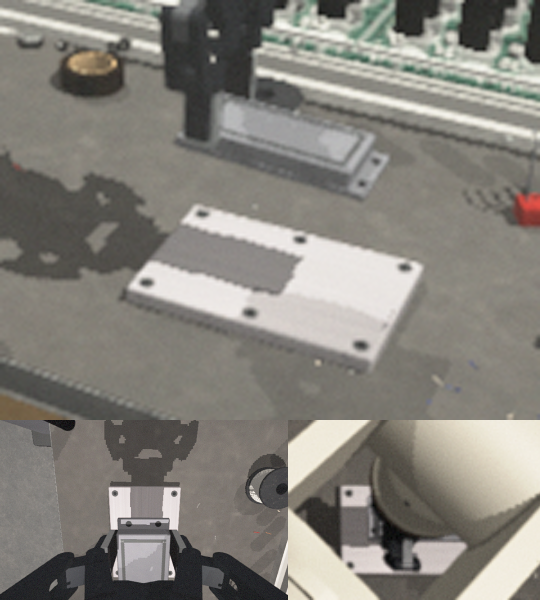

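The view shows the cover level over the plate. Its corners are at scene px (421,216) and (359,198), against predictions of (423,215) and (359,199), so there was no significant slip in the grip. Now I lower it.

{"name": "step_arm", "arguments": {
  "motion": [
    {"linear": [0,0,15],"turn": [0,0,0],"hand": 42},
    {"linear": [0,0,17],"turn": [0,0,0],"hand": 42},
    {"linear": [0,0,17],"turn": [0,0,0],"hand": 42},
    {"linear": [0,0,15],"turn": [0,0,0],"hand": 42},
    {"linear": [0,0,10],"turn": [0,0,0],"hand": 42}
  ]
}}

```text
clock: 13.47
eef_pos: [0.4533, -0.3385, 0.035]
orientation: [[-0.034, 0.999, -0.002], [0.999, 0.034, 0.002], [0.002, -0.002, -1.0]]
contact_force: [0.0, 1.3, -3.7]
gripper_width: 0.048
finger_force: 62.4
```

{"name": "step_arm", "arguments": {
  "motion": [
    {"linear": [0,0,2],"turn": [0,0,0],"hand": 42},
    {"linear": [0,0,1],"turn": [0,0,0],"hand": 42},
    {"linear": [0,0,1],"turn": [0,0,0],"hand": 42},
    {"linear": [0,0,1],"turn": [0,0,0],"hand": 42},
    {"linear": [0,0,1],"turn": [0,0,0],"hand": 42}
  ]
}}

```text
clock: 13.88
eef_pos: [0.4539, -0.3393, 0.0311]
orientation: [[-0.034, 0.999, -0.0], [0.999, 0.034, 0.0], [0.0, -0.0, -1.0]]
contact_force: [0.7, 0.0, -2.8]
gripper_width: 0.0477
finger_force: 62.5
```

```bash
python3 - <<'E'
from h import *
from cell import arm
s=arm.sense();print(s["clock"],s["eef_pos"],s["contact_force"],s["moment"])
a=np.radians(PY);ax=np.array([-np.sin(a),np.cos(a),0])
rows(np.r_[P,.0196]+ax*.0436,frame(PY),1)
E
```

```text
13.8833 [ 0.45389253 -0.33927801  0.03112892] [ 0.66479701  0.00959671 -2.81133142] [ 0.11978107 -0.04006846  0.03525203]
N 1 linear [-0.1, -0.2, 11.5] turn [-0.01, -0.02, -0.04]
via [[0.45, -0.34, 0.02]]
```

{"name": "step_arm", "arguments": {
  "motion": [
    {"linear": [0,0,1.5],"turn": [0,0,0],"hand": 42},
    {"linear": [0,0,1.5],"turn": [0,0,0],"hand": 42},
    {"linear": [0,0,1],"turn": [0,0,0],"hand": 42},
    {"linear": [0,0,1],"turn": [0,0,0],"hand": 42},
    {"linear": [0,0,1],"turn": [0,0,0],"hand": 42}
  ]
}}

```text
clock: 14.3
eef_pos: [0.4536, -0.339, 0.0244]
orientation: [[-0.034, 0.999, -0.001], [0.999, 0.034, 0.001], [0.001, -0.001, -1.0]]
contact_force: [-0.3, -0.6, -3.8]
gripper_width: 0.0479
finger_force: 62.5
```

{"name": "step_arm", "arguments": {
  "motion": [
    {"linear": [0,0,0.6],"turn": [0,0,0],"hand": 42},
    {"linear": [0,0,0.6],"turn": [0,0,0],"hand": 42},
    {"linear": [0,0,0.6],"turn": [0,0,0],"hand": 42},
    {"linear": [0,0,0.6],"turn": [0,0,0],"hand": 42},
    {"linear": [0,0,0.6],"turn": [0,0,0],"hand": 42}
  ]
}}

```text
clock: 14.72
eef_pos: [0.4536, -0.339, 0.0215]
orientation: [[-0.034, 0.999, -0.001], [0.999, 0.034, 0.001], [0.001, -0.001, -1.0]]
contact_force: [0.3, 1.2, -1.5]
gripper_width: 0.048
finger_force: 62.9
```

{"name": "step_arm", "arguments": {
  "motion": [
    {"linear": [0,0,0.4],"turn": [0,0,0],"hand": 42},
    {"linear": [0,0,0.4],"turn": [0,0,0],"hand": 42},
    {"linear": [0,0,0.2],"turn": [0,0,0],"hand": 42},
    {"linear": [0,0,0],"turn": [0,0,0],"hand": 42},
    {"linear": [0,0,0],"turn": [0,0,0],"hand": 42}
  ]
}}

```text
clock: 15.13
eef_pos: [0.4536, -0.339, 0.0205]
orientation: [[-0.034, 0.999, -0.001], [0.999, 0.034, 0.001], [0.001, -0.001, -1.0]]
contact_force: [-0.5, 1.6, 0.3]
gripper_width: 0.048
finger_force: 63.0
```

```bash
python3 - <<'E'
from h import *
from cell import arm
s=arm.sense();print(s["clock"],s["eef_pos"],s["contact_force"],s["moment"])
E
```

```text
15.1333 [ 0.45362775 -0.33899685  0.02050471] [-0.48118959  1.59087612  0.29490902] [ 0.16123217  0.0300961  -0.01785574]
```

{"name": "step_arm", "arguments": {
  "motion": [
    {"linear": [0,0,0.3],"turn": [0,0,0],"hand": 42},
    {"linear": [0,0,0.3],"turn": [0,0,0],"hand": 42},
    {"linear": [0,0,0],"turn": [0,0,0],"hand": 42},
    {"linear": [0,0,0],"turn": [0,0,0],"hand": 42},
    {"linear": [0,0,0],"turn": [0,0,0],"hand": 42}
  ]
}}

```text
clock: 15.55
eef_pos: [0.4536, -0.339, 0.0199]
orientation: [[-0.034, 0.999, -0.001], [0.999, 0.034, 0.001], [0.001, -0.001, -1.0]]
contact_force: [-0.0, 0.9, 0.3]
gripper_width: 0.0481
finger_force: 63.0
```

```bash
python3 - <<'E'
from h import *
from cell import arm
c=arm.camera("scene");s=arm.sense();print(s["clock"],s["eef_pos"],s["contact_force"],s["moment"])
p=s["eef_pos"];R=s["orientation"]
C=lambda x,y,z:p+R@np.array([y-43.6,x,7.6-z])/1e3
for k in[(-25,-60,0),(25,-60,0),(-25,60,0),(-25,-50,17),(25,-50,17)]:print(k,proj(c,[C(*k)]).round(1)[0])
# gray intensities down columns near the tail
g=cv2.cvtColor(c["img"],cv2.COLOR_RGB2GRAY)
u,v=proj(c,[C(-25,-60,0)])[0].astype(int)
for du in(-24,-16,-8):print(u+du,v-14,g[v-14:v+8,u+du].tolist())
for dv in(-6,-3):print('row',v+dv,u-10,g[v+dv,u-10:u+24].tolist())
E
```

```text
15.6 [ 0.45361505 -0.3389783   0.01985481] [0.21838941 2.19715281 1.12864269] [ 0.10203749 -0.01246581  0.06025992]
(-25, -60, 0) [418.  256.8]
(25, -60, 0) [426.1 242.5]
(-25, 60, 0) [357.4 239.6]
(-25, -50, 17) [413.5 247.8]
(25, -50, 17) [421.9 233.8]
393 242 [148, 125, 92, 89, 93, 96, 98, 97, 156, 199, 206, 208, 206, 208, 209, 210, 212, 208, 196, 157, 118, 117]
401 242 [135, 117, 143, 132, 94, 92, 92, 89, 90, 95, 96, 167, 207, 207, 207, 205, 206, 206, 210, 208, 202, 172]
409 242 [182, 182, 156, 118, 146, 145, 112, 93, 92, 90, 109, 110, 92, 164, 207, 207, 206, 205, 205, 206, 211, 207]
row 250 407 [88, 91, 92, 92, 94, 111, 128, 135, 132, 120, 129, 160, 181, 166, 168, 215, 230, 228, 227, 229, 228, 228, 229, 229, 230, 230, 228, 207, 164, 138, 117, 115, 117, 126]
row 253 407 [88, 100, 110, 103, 110, 138, 156, 160, 157, 163, 174, 168, 170, 196, 213, 224, 228, 228, 227, 228, 229, 228, 228, 214, 213, 220, 180, 146, 128, 119, 118, 126, 133, 136]
```

The tail's lower edge matches the flat prediction to about 1 px, and the weight is carried by the plate. I release gradually.

{"name": "step_arm", "arguments": {
  "motion": [
    {"linear": [0,0,0.4],"turn": [0,0,0],"hand": 42},
    {"linear": [0,0,0],"turn": [0,0,0],"hand": 46},
    {"linear": [0,0,0],"turn": [0,0,0],"hand": 49},
    {"linear": [0,0,0],"turn": [0,0,0],"hand": 51},
    {"linear": [0,0,0],"turn": [0,0,0],"hand": 54}
  ]
}}

```text
clock: 16.02
eef_pos: [0.4536, -0.3391, 0.0194]
orientation: [[-0.034, 0.999, -0.001], [0.999, 0.034, 0.001], [0.001, -0.001, -1.0]]
contact_force: [0.7, -0.1, -0.5]
gripper_width: 0.0539
finger_force: 0.0
```

{"name": "step_arm", "arguments": {
  "motion": [
    {"linear": [0,0,0],"turn": [0,0,0],"hand": 60},
    {"linear": [0,0,0],"turn": [0,0,0],"hand": 70},
    {"linear": [0,0,0],"turn": [0,0,0],"hand": 75},
    {"linear": [0,0,-5],"turn": [0,0,0],"hand": 75},
    {"linear": [0,0,-15],"turn": [0,0,0],"hand": 75}
  ]
}}

```text
clock: 16.43
eef_pos: [0.4528, -0.3383, 0.0381]
orientation: [[-0.034, 0.999, -0.003], [0.999, 0.034, 0.003], [0.004, -0.003, -1.0]]
contact_force: [-0.1, -0.5, 0.4]
gripper_width: 0.0746
finger_force: 0.0
```

{"name": "step_arm", "arguments": {
  "motion": [
    {"linear": [0,0,-30],"turn": [0,0,0],"hand": 75},
    {"linear": [0,0,-40],"turn": [0,0,0],"hand": 75},
    {"linear": [0,0,-40],"turn": [0,0,0],"hand": 75},
    {"linear": [0,0,-30],"turn": [0,0,0],"hand": 75},
    {"linear": [20,0,0],"turn": [0,0,0],"hand": 75}
  ]
}}

```text
clock: 16.85
eef_pos: [0.4545, -0.3224, 0.1864]
orientation: [[-0.033, 0.999, 0.005], [0.999, 0.033, -0.006], [-0.006, 0.005, -1.0]]
contact_force: [1.3, -0.7, -0.2]
gripper_width: 0.0752
finger_force: 0.0
```

{"name": "step_arm", "arguments": {
  "motion": [
    {"linear": [40,0,0],"turn": [0,0,0],"hand": 75},
    {"linear": [40,0,0],"turn": [0,0,0],"hand": 75},
    {"linear": [40,0,0],"turn": [0,0,0],"hand": 75},
    {"linear": [40,0,0],"turn": [0,0,0],"hand": 75},
    {"linear": [20,0,0],"turn": [0,0,0],"hand": 75}
  ]
}}

```text
clock: 17.27
eef_pos: [0.4463, -0.1359, 0.1803]
orientation: [[-0.035, 0.999, -0.0], [0.999, 0.035, 0.002], [0.002, -0.0, -1.0]]
contact_force: [-0.3, -0.7, 0.3]
gripper_width: 0.0752
finger_force: 0.0
```

```bash
python3 - <<'E'
from h import *
from cell import arm
s=arm.sense();print(s["clock"],s["eef_pos"])
for n in("top","scene"):
    c=arm.camera(n);h=cv2.cvtColor(c["img"],cv2.COLOR_RGB2HSV)
    q=proj(c,[np.r_[P,.012]+np.array([x,y,0]) for x in(-.056,.056) for y in(-.081,.081)]).astype(np.float32)
    m=np.zeros(h.shape[:2],np.uint8)
    a=np.radians(PY);Q=[np.r_[P,.012]+np.array([np.cos(a)*x-np.sin(a)*y,np.sin(a)*x+np.cos(a)*y,0]) for x,y in((-.047,-.074),(.047,-.074),(.047,.074),(-.047,.074))]
    cv2.fillConvexPoly(m,proj(c,Q).astype(np.int32),1)
    v=h[...,2];print(n,np.percentile(v[m>0],[5,25,50,75,95]))
    for t in(150,165,180,195): print(t,[r for r in rect(c,(m>0)&(v<t),.012)])
E
```

```text
17.2667 [ 0.44627367 -0.13592124  0.18029388]
top [107.  148.  185.  219.  227.7]
150 [([454.5, -378.1, 49.5, 121.7, 2.1], array([396., 231.]))]
165 [([455.7, -379.1, 51.7, 123.8, 2.1], array([394., 231.]))]
180 [([454.6, -379.2, 53.9, 124.1, 2.1], array([394., 231.]))]
195 [([453.5, -379.5, 56.2, 124.5, 2.1], array([394., 231.]))]
scene [ 90. 143. 176. 225. 230.]
150 [([458.0, -379.9, 59.3, 119.2, 3.0], array([393., 245.]))]
165 [([465.2, -379.7, 74.8, 121.0, 1.3], array([393., 240.]))]
180 [([464.6, -379.9, 76.0, 122.1, 1.9], array([392., 240.]))]
195 [([465.4, -379.9, 79.3, 124.0, 1.9], array([392., 240.]))]
```

The cover lies flat, aligned in yaw, and about 3 mm from the plate centre. Nothing else was touched, so I hand in.

```bash
python3 -c "
from cell import arm
print(arm.hand_in())"
```

```text
the job is handed in; nothing more can be done
None
```

The cover is out of the mould and lies flat, right way up and lengthwise on the cooling plate, about 3 mm from its centre; I handed the job in at about 17 s and left the cell, spool and tape alone.

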